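Switch the ball feeder to its other chute

TASK

The ball feeder on the bench is set for the wrong chute. With a fingertip, first press down the raised end of its seesaw gate so that the gate rocks right over to its other side, and only then push the stop slide fully open, so that all three steel balls run down the other chute into its tray. Only press and push: do not touch the balls, and leave the parts and gauges standing round the feeder where they are.

Things in the scene. Friction and masses are not known exactly. Their poses are not given: they have to be found in the camera images.
- feeder: Fixed ball feeder, base plate 64 x 430 mm (x, y). Origin: on the bench under its middle; x away from the robot, y left, z up. A tilted feed channel (30 mm wide, x = +16 to +100 mm, front lip 119 mm up, wall tops 135 to 148 mm) holds three balls. Under its lip hangs the seesaw gate; at each gate end a fixed chute falls outwards into a tray. Nothing is higher than 173 mm.
- gate (a joint): Seesaw gate: steel trough 180 x 36 mm on a hinge 90 mm up. Radians: 0 level; stops at +0.28 (left end up, balls run right) and -0.28 (left end down, balls run left). A tumbler weight above the pivot on the robot's side (26 mm across, top 53 mm over the pivot) makes it fall to either stop and stay. Starts at either. Pressing the raised end takes about 0.5 N; past level it drops over by itself.
- paddle_left (a point): Middle of the top face of the finger paddle at the gate's left (+y) end: flat steel plate 30 x 30 x 4 mm sticking out towards the robot, nothing above it. Moves with the gate: 34 mm to the robot's side of the trough's middle and 75 mm left of the pivot; about 122 mm above the bench when up, 102 level, 81 mm when down.
- paddle_right (a point): The same at the gate's right (-y) end.
- stop (a joint): Stop slide: steel blade across the mouth of the feed channel, holding the balls back. Metres: 0 shut, 0.034 fully open, sliding to the feeder's +y (left). Stiff (about 1.5 N), stays where it is left; the balls are free beyond 0.026.
- stop_tab (a point): Middle of the stop slide's upright finger tab: dark plate 22 mm (x) by 8 mm (y) by 26 mm tall, its foot about 145 mm and its top about 172 mm above the bench. This point is 10 mm below its top. Push it to the left (feeder +y) against its right face.
- tray_left (a point): Middle of the floor of the left tray (6 mm above the bench): open aluminium tray 75 mm (y) by 58 mm (x) inside, walls to 48 mm, outer wall to 66 mm.
- tray_right (a point): The same for the right tray.
- ball_0_center (a point): Centre of the first (at the stop) of three loose steel balls, 18 mm diameter, 24 g, in a row in the feed channel.
- ball_1_center (a point): Centre of the second of three loose steel balls, 18 mm diameter, 24 g, in a row in the feed channel.
- ball_2_center (a point): Centre of the third, rearmost of three loose steel balls, 18 mm diameter, 24 g, in a row in the feed channel.
- master_rotor: Bystander, loose: upright turned steel part with a 54 mm flange and a blue ring, 54 mm tall; origin at the centre of its underside.
- ring_gauge: Bystander, loose: steel setting ring lying flat, 55 mm across, 16 mm tall; origin at the centre of its underside.
- feeler_block: Bystander, loose: row of steel gauge blocks in a wooden stand, 40 x 70 x 43 mm; origin at the centre of its underside.
- rotor_4: Bystander, loose: plain turned steel part with a 54 mm flange, 54 mm tall; origin at the centre of its underside.

How it is judged:
By the outcome, as a careful person would: the job done as asked, in the order asked, and still so for the second after the job is handed in, with the robot touching nothing.
It also fails if it takes over 38 s, if anything falls off the work surface, if the arm or the gripper's body presses on something with over 40 N, if the wrist force passes 120 N, or if a joint passes its speed limit or range.

ROBOT

A 7-joint arm with a two-finger parallel gripper is mounted at the origin on a cart in front of the work surface, level with it; the furniture and walls round the work are solid. World frame = base frame: x ahead of the robot, y to its left, z up, the work surface at z = 0. Lengths are in mm, angles in rad, forces in N, time in s.
With the tool pointing down it reaches from about 425 to 975 mm from the base axis. Payload 16.7 kg.
Tool frame: the origin (TCP) lies at the very end of the fingers, on their centre line; the grasp point (between the pads) lies 19 mm behind it; z points along the fingers, y is the direction in which the jaws open and shut (so a half turn about z gives the same grasp; the last joint's range is limited). The gripper opens to 85 mm and grips with 20 to 120 N. Pads are 22 mm wide; open, the fingers measure 114 mm over their backs; the gripper's body (76 mm by 85 mm) begins 54 mm behind the grasp point. The pads swing forward as they close: fully open they stand 13 mm farther back than shut.
Start: joints at [-1.323, 0.426, 0.074, 1.606, -0.034, 1.111, -0.067], TCP at [260.868, 622.514, 231.302] pointing down, gripper open.
Joint ranges: [-2.85, 2.85], [-0.5, 2.14], [-1.23, 1.37], [0.21, 2.46], [-1.02, 4.16], [0.16, 2.05], [-2.73, 2.73]. Speed limits (rad/s): [1.89, 1.89, 2.39, 2.39, 3.01, 3.01, 3.01].

INTERFACE

Orientations are given as a unit quaternion [w, x, y, z].
In Python, from workcell import r, grab_frame, ticket gives the robot as it stands.
- The arm moves only by the tool send_rows, never from a script. Its argument "moves" is a list of rows, each a list of 3 entries, a list of its own where there are three numbers: the shift along the world's x, y, z in m, then the turn about the world's z in degrees, then the opening, from 0 (shut) to 1 (fully open). In form: [[[x, y, z], roll, claw], ...]. A call has 1 to 12 rows; each row shifts and turns the commanded pose from where the row before left it; what a row does not reach is not made up. A row lasts 1/8 s, in which the tool goes at most 62.5 mm and 10.7 degrees, less where a joint would pass 70% of its speed; a pose out of reach is approached as far as the arm can. A call with a gripper value outside its range is refused whole. The fingers move at their own pace and stop on an object; the grip force is fixed at half the most. Time passes only in rows, so rows that do not move let the fingers close. It gives the time, the measured TCP pose, the force and the opening at its end, in the units of the state.
- r.sense(): the state, without advancing time (a new reading comes with each control period).
- grab_frame(name): name is "scene" or "side" or "wrist"; returns a dict with "frame" (420x560x3 uint8, red, green, blue), "mtx" (3x3 intrinsics, pixels), "position" and "orientation" of the camera in the world; the wrist camera has in their place "hand_eye" (4x4, takes a point from camera to tool coordinates, whose origin is the TCP and whose axes are the flange's). Camera axes: x right, y down, z forward; pixel columns grow to the right and rows downward; lengths in mm; the calibration is good to about 2 mm. A picture is of the moment at which its call begins: read the wrist's pose just before it. There is no depth.
- ticket.sign_off(): hands the job in, once; it reports no verdict.
The state is a dict: "clock": time; "joints": joint angles; "joint_velocities": joint speeds; "joint_efforts": joint torques, N m; "ee_pos": TCP position; "tcp_rot": TCP orientation; "ft_force": force on the tool from outside, world axes, zero at the start; "wrist_torque": the same for the moment, N m; "finger_gap": finger opening in mm.
Only numpy, scipy, OpenCV 4.12 (cv2) and the standard library are available. Lean on these libraries where they do the work, as an engineer would, in place of code of your own. Each camera call takes 0.05 s, during which the arm holds its last target. There are 200 camera calls.

## Working session

There is one attempt and no reset: what is moved stays moved. The work goes in short steps, Python scripts to look and compute and a tool call to move; the robot and the scene stay as the last step left them, time stands still between calls to the robot, and variables do not carry over. Pictures are saved under pics/ and viewed, about 8 in all and at most 12, crops included, and the job is handed in when it is done.

Besides the shell and the picture viewer there is one more tool, called after ">>>" by a JSON object that holds its "api" and its "payload", one argument or row to a line. send_rows: Moves the arm, as the interface text tells. Its arguments: {"type":"object","properties":{"moves":{"type":"array","items":{"type":"array"}}},"required":["moves"]}

```bash
mkdir -p pics; cat > h.py <<'E'
from workcell import r, grab_frame, ticket
import numpy as np, cv2, pickle
from scipy.spatial.transform import Rotation as R
def cam(n,s=None):
    st=r.sense(); d=grab_frame(n)
    if n=="wrist":
        T=np.eye(4); q=st["tcp_rot"]; T[:3,:3]=R.from_quat([q[1],q[2],q[3],q[0]]).as_matrix(); T[:3,3]=st["ee_pos"]
        T=T@np.array(d["hand_eye"])
    else:
        T=np.eye(4); q=d["orientation"]; T[:3,:3]=R.from_quat([q[1],q[2],q[3],q[0]]).as_matrix(); T[:3,3]=d["position"]
    o=dict(img=d["frame"],K=np.array(d["mtx"]),T=T)
    if s: cv2.imwrite(f"pics/{s}.png",d["frame"][:,:,::-1]); pickle.dump(o,open(f"{s}.pkl","wb"))
    return o
def load(s): return pickle.load(open(f"{s}.pkl","rb"))
def ray(o,p):
    v=o["T"][:3,:3]@np.linalg.solve(o["K"],[p[0],p[1],1]); return o["T"][:3,3],v/np.linalg.norm(v)
def onz(o,p,z):
    c,v=ray(o,p); return c+v*(z-c[2])/v[2]
def tri(*ops):
    A=np.zeros((3,3));b=np.zeros(3); L=[]
    for o,p in ops:
        c,v=ray(o,p);M=np.eye(3)-np.outer(v,v);A+=M;b+=M@c;L.append((c,M))
    x=np.linalg.solve(A,b); return x,[float(np.linalg.norm(M@(x-c))) for c,M in L]
def proj(o,X):
    q=o["K"]@(o["T"][:3,:3].T@(np.array(X)-o["T"][:3,3])); return q[:2]/q[2]
E
python3 - <<'E'
from h import *
for n in("scene","side","wrist"):
    o=cam(n,n+"0"); print(n,o["T"].round(2).tolist(),o["K"].round(1).tolist())
print(r.sense())
a=[cv2.imread(f"pics/{n}0.png") for n in("scene","side")]
E
```

```text
scene [[0.69, -0.36, 0.63, -77.69], [-0.72, -0.33, 0.61, -562.62], [-0.01, -0.87, -0.48, 589.81], [0.0, 0.0, 0.0, 1.0]] [[392.9, 0.0, 281.9], [0.0, 392.9, 207.3], [0.0, 0.0, 1.0]]
side [[0.99, -0.05, 0.11, 395.16], [-0.12, -0.41, 0.9, -950.01], [-0.0, -0.91, -0.41, 569.51], [0.0, 0.0, 0.0, 1.0]] [[385.1, 0.0, 274.5], [0.0, 385.1, 211.7], [0.0, 0.0, 1.0]]
wrist [[0.39, 0.87, 0.3, 184.42], [0.92, -0.37, -0.13, 653.93], [-0.0, 0.32, -0.95, 372.78], [0.0, 0.0, 0.0, 1.0]] [[314.8, 0.0, 280.4], [0.0, 314.8, 209.9], [0.0, 0.0, 1.0]]
{'clock': 0.15, 'joints': array([-1.3235197 ,  0.4265852 ,  0.07386821,  1.60645391, -0.03412465,
        1.1108223 , -0.06707338]), 'joint_velocities': array([-0.00054717, -0.00288877, -0.00236977, -0.00178991, -0.00065858,
       -0.00020624, -0.00040586]), 'joint_efforts': array([ 4.13472735e-03, -9.50307727e+01,  3.76316562e+00, -4.63758230e+01,
        1.92684919e-02,  7.76895467e-03,  3.86100965e-06]), 'ee_pos': array([260.74834512, 622.25382547, 230.77660872]), 'tcp_rot': array([-7.61945660e-05,  1.97102764e-01,  9.80382704e-01, -4.98972984e-04]), 'ft_force': array([-0.49411104,  0.27379655,  0.02691753]), 'wrist_torque': array([ 0.01561212,  0.08599069, -0.0126399 ]), 'finger_gap': 85.0589024436524}
```

View pics/scene0.png

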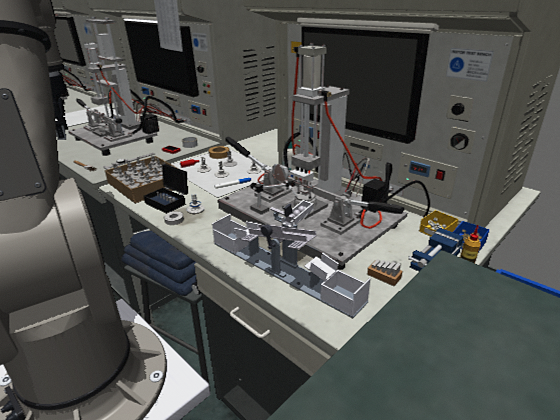

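View pics/side0.png

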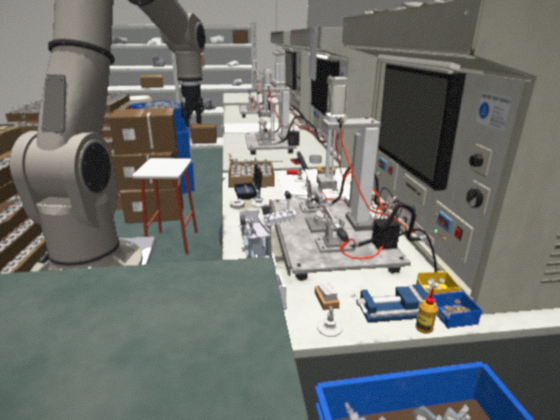

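The scene view shows the feeder running from its left tray near (232,235) to its right tray near (345,290), with the gate between them. The side view shows it end-on near (258,240). I'll zoom in on both in one picture.

```bash
python3 - <<'E'
import cv2
a=cv2.imread("pics/scene0.png")[185:325,200:400]
cv2.imwrite("pics/c1.png",cv2.resize(a,None,fx=4,fy=4,interpolation=cv2.INTER_CUBIC))
E
```

```text
(no output)
```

View pics/c1.png

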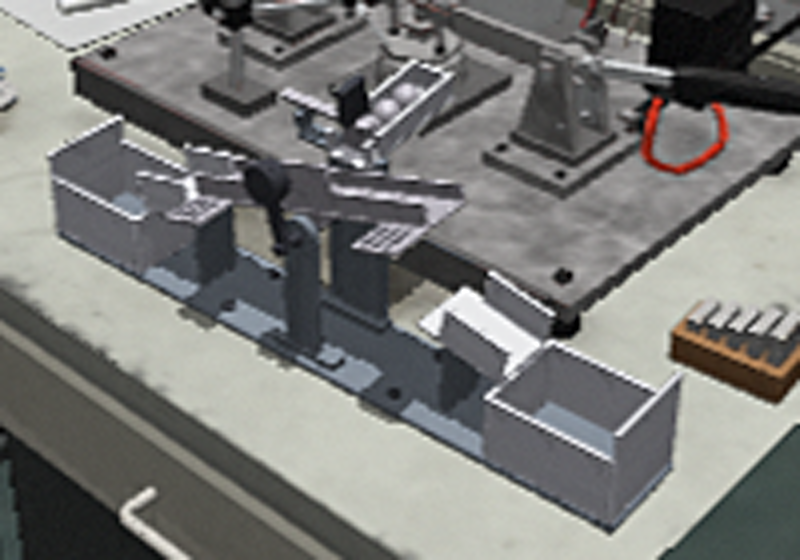

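The crop shows the gate's right end up: right paddle near full-image (298,244), left paddle down near (250,237), and the tumbler leaning left. The dark stop tab is near (288,210), with the three balls behind it. So I need to press the right paddle.

```bash
python3 - <<'E'
from h import *
o=load("scene0")
f=lambda x,y:(200+x/4-.375,185+y/4-.375)
A=onz(o,f(612,531),0);B=onz(o,f(57,237),0);C=onz(o,f(672,470),0)
print("corners",A,B,C,np.linalg.norm(A-B),np.linalg.norm(A-C))
y=(B-A)/np.linalg.norm(B-A); x=np.array([y[1],-y[0],0]); print("yaw",np.degrees(np.arctan2(x[1],x[0])))
O=(A+B)/2+x*32; print("O",O)
F=lambda a,b,c:O+x*a+y*b+np.array([0,0,c])
pr=onz(o,f(393,237),122); pl=onz(o,f(202,208),81); tb=onz(o,f(352,76),172)
for n,p in(("pr",pr),("pl",pl),("tabtop",tb)): d=p-O; print(n,p.round(1),"feeder",d@x,d@y)
print("outer wall tops px 682,373:",[((onz(o,f(682,373),66)-O)@v).round(1) for v in(x,y)],[((onz(o,f(122,120),66)-O)@v).round(1) for v in(x,y)])
# overlay prediction
img=cv2.resize(o["img"][185:325,200:400,::-1],None,fx=4,fy=4,interpolation=cv2.INTER_CUBIC)
for P in [(-34,-75,122),(-34,75,81),(-32,-215,0),(32,-215,0),(-32,215,0),(32,215,0),(0,0,90)]:
    q=proj(o,F(*P)); print(P,F(*P).round(1)); cv2.circle(img,(int((q[0]-199.6)*4),int((q[1]-184.6)*4)),4,(0,0,255),1)
s=load("side0"); i2=s["img"][180:320,200:340,::-1].copy(); i2=cv2.resize(i2,None,fx=4,fy=4,interpolation=cv2.INTER_CUBIC)
for P in [(-34,-75,122),(-32,-215,0),(32,-215,0),(-32,215,0),(0,0,90)]:
    q=proj(s,F(*P)); cv2.circle(i2,(int((q[0]-199.6)*4),int((q[1]-179.6)*4)),4,(0,0,255),1)
w=np.hstack([img[:, 0:800],i2]); cv2.imwrite("pics/c2.png",cv2.resize(w,(800,int(560*800/w.shape[1]))))
E
```

```text
corners [ 446.8487998  -249.03095224    0.        ] [418.15297921 175.66184487   0.        ] [ 505.99031186 -246.60079       0.        ] 425.6611587120375 59.19141945375867
yaw 3.8655096950146888
O [464.42809083 -34.52728319   0.        ]
pr [ 435.7 -107.6  122. ] feeder -33.5777519588523 -71.01564456531817
pl [427.   35.3  81. ] feeder -32.63596596851934 72.2008612918877
tabtop [483.8 -33.7 172. ] feeder 19.403157954973455 -0.4493342578306304
outer wall tops px 682,373: [np.float64(26.8), np.float64(-213.6)] [np.float64(27.2), np.float64(205.2)]
(-34, -75, 122) [ 435.6 -111.6  122. ]
(-34, 75, 81) [425.4  38.   81. ]
(-32, -215, 0) [ 447.  -251.2    0. ]
(32, -215, 0) [ 510.8 -246.9    0. ]
(-32, 215, 0) [418.  177.8   0. ]
(32, 215, 0) [481.9 182.1   0. ]
(0, 0, 90) [464.4 -34.5  90. ]
```

View pics/c2.png

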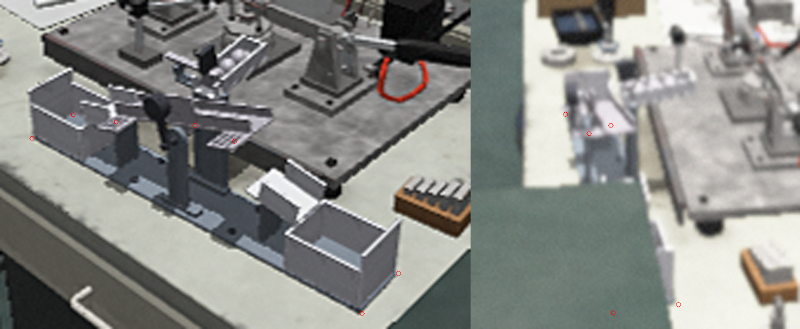

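Pose found: feeder origin about (465,-35), yaw about 4°, right end of the gate up. The side view agrees with this. I'll close the gripper and travel along the bench edge.

>>> {"api": "send_rows", "payload": {
  "moves": [
    [[0.013,-0.034,0.005],6.7,0],
    [[0.013,-0.034,0.005],6.7,0],
    [[0.014,-0.034,0.005],6.7,0],
    [[0.02,-0.035,0.005],6.6,0],
    [[0.02,-0.035,0],0,0],
    [[0.02,-0.035,0],0,0],
    [[0.02,-0.035,0],0,0],
    [[0.012,-0.032,0],0,0],
    [[0.012,-0.032,0],0,0],
    [[0.012,-0.032,0],0,0],
    [[0.012,-0.032,0],0,0],
    [[0.012,-0.032,0],0,0]
  ]
}}

```text
clock: 1.65
ee_pos: [441.1, 219.4, 251.2]
tcp_rot: [-0.0, -0.035, 0.999, -0.0]
ft_force: [0.4, 0.0, 0.6]
finger_gap: -0.1
```

```bash
python3 -c "
from h import *
s=r.sense();print(s['joints'].round(2),s['ee_pos'].round(1),s['tcp_rot'].round(3))"
```

```text
[-0.78  0.1   0.2   1.99 -0.02  1.05  1.07] [441.1 219.4 251.2] [-0.    -0.035  0.999 -0.   ]
```

>>> {"api": "send_rows", "payload": {
  "moves": [
    [[0.005,-0.032,0],0,0],
    [[0.005,-0.032,0],0,0],
    [[0.005,-0.032,0],0,0],
    [[0.005,-0.032,0],0,0],
    [[0.005,-0.032,0],0,0],
    [[-0.006,-0.034,0],0,0],
    [[-0.006,-0.034,0],0,0],
    [[-0.006,-0.034,0],0,0],
    [[-0.006,-0.034,0],0,0],
    [[-0.006,-0.034,0],0,0],
    [[0,0,0],0,0]
  ]
}}

```text
clock: 3.02
ee_pos: [435.2, -111.6, 251.4]
tcp_rot: [0.0, -0.033, 0.999, -0.0]
ft_force: [0.6, 0.9, -0.1]
finger_gap: -0.2
```

```bash
python3 - <<'E'
from h import *
s=r.sense();print(s['joints'].round(2),s['ee_pos'].round(1),s['tcp_rot'].round(3))
o=cam("wrist","w1"); img=o["img"][:,:,::-1].copy()
for P in [(436,-111,122),(484,-34,172),s['ee_pos']]:
    q=proj(o,P);print(P,q.round(1));cv2.circle(img,tuple(int(v) for v in q),3,(0,0,255),1)
cv2.imwrite("pics/w1m.png",img)
E
```

```text
[-0.4   0.01  0.52  2.09 -0.01  1.04  1.76] [ 435.2 -111.6  251.4] [ 0.    -0.033  0.999 -0.   ]
(436, -111, 122) [281.5 200.9]
(484, -34, 172) [373.1 282.1]
[ 435.24461331 -111.55532269  251.36136242] [281.3 273.9]
```

View pics/w1m.png

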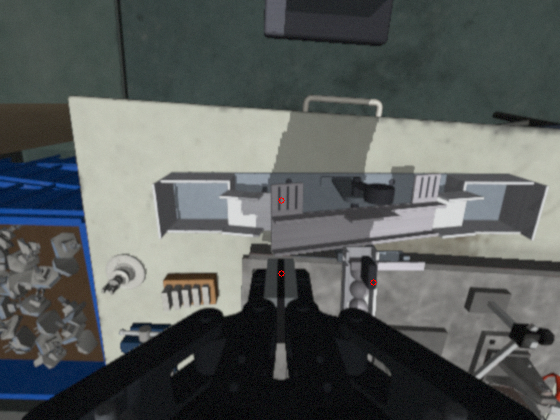

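The wrist view shows the raised paddle centred at about (288,198), a few pixels from my prediction. The stop tab is the dark plate around (370,270), with the balls just to its left.

```bash
python3 - <<'E'
from h import *
o=load("w1");s=load("scene0")
f=lambda x,y:(200+x/4-.375,185+y/4-.375)
print("pr",onz(o,(287.5,198),122), tri((o,(287.5,198)),(s,f(393,237))))
print("trays L/R outer corners",[onz(o,p,66).round(1) for p in((157,181),(161,236),(528,175),(545,236))])
c=o["img"][225:315,320:420,::-1]; cv2.imwrite("pics/c3.png",cv2.resize(c,None,fx=6,fy=6,interpolation=cv2.INTER_CUBIC))
E
```

```text
pr [ 432.88580745 -105.80159879  122.        ] (array([ 434.21858678, -106.83725191,  121.93508045]), [1.641663118183685, 1.641663118183781])
trays L/R outer corners [array([ 439.7, -243.5,   66. ]), array([ 503.5, -242.9,   66. ]), array([407.4, 148.8,  66. ]), array([475. , 190.2,  66. ])]
```

View pics/c3.png

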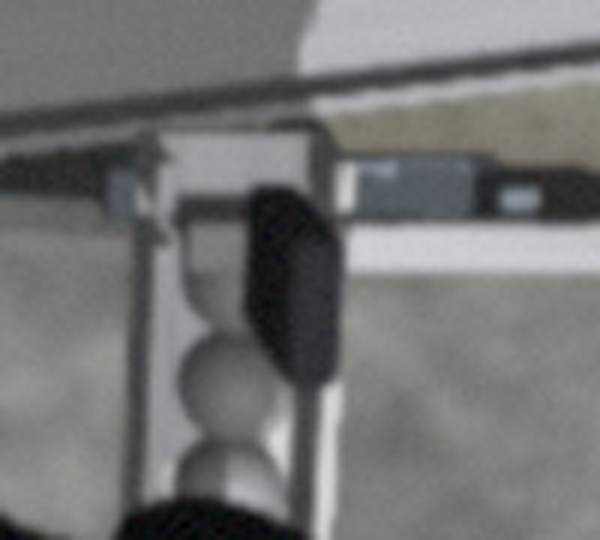

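```bash
python3 - <<'E'
from h import *
o=load("w1");s=load("scene0")
g=lambda x,y:(320+x/6-.4,225+y/6-.4)
for n,p in(("centre",(314,298)),("R-rear",(292,383)),("R-front",(290,240)),("L-rear",(335,383)),("L-front",(340,235))): print(n,onz(o,g(*p),172).round(1))
print("right edge foot?",onz(o,g(250,300),146).round(1))
E
```

```text
centre [477.  -36.1 172. ]
R-rear [490.1 -36.9 172. ]
R-front [468.6 -40.6 172. ]
L-rear [489.7 -31.1 172. ]
L-front [467.4 -34.1 172. ]
right edge foot? [492.6 -35.9 146. ]
```

>>> {"api": "send_rows", "payload": {
  "moves": [
    [[-0.002,0.004,-0.05],0,0],
    [[0,0,-0.05],0,0],
    [[0,0,-0.02],0,0],
    [[0,0,0],0,0]
  ]
}}

```text
clock: 3.58
ee_pos: [433.1, -104.7, 130.2]
tcp_rot: [-0.002, -0.035, 0.999, -0.0]
ft_force: [0.3, -1.0, 0.8]
finger_gap: 0.1
```

>>> {"api": "send_rows", "payload": {
  "moves": [
    [[0,-0.002,-0.005],0,0],
    [[0,0,-0.005],0,0],
    [[0,0,-0.005],0,0],
    [[0,0,-0.005],0,0],
    [[0,0,-0.005],0,0],
    [[0,0,-0.005],0,0],
    [[0,0,-0.004],0,0],
    [[0,0,-0.004],0,0],
    [[0,0,0],0,0]
  ]
}}

```text
clock: 4.7
ee_pos: [433.7, -107.5, 93.0]
tcp_rot: [-0.0, -0.035, 0.999, -0.0]
ft_force: [-0.3, 0.0, -0.8]
finger_gap: -0.1
```

```bash
python3 - <<'E'
from h import *
o=cam("wrist","w2");s=cam("scene","s2")
a=cv2.resize(s["img"][185:325,200:400,::-1],(400,280)); b=cv2.resize(o["img"][:,:,::-1],(400,300))[:280]
cv2.imwrite("pics/c4.png",cv2.resize(np.hstack([a,b]),None,fx=1,fy=1))
print(r.sense()["ft_force"])
E
```

```text
[0.06992705 0.09950162 1.49692597]
```

View pics/c4.png

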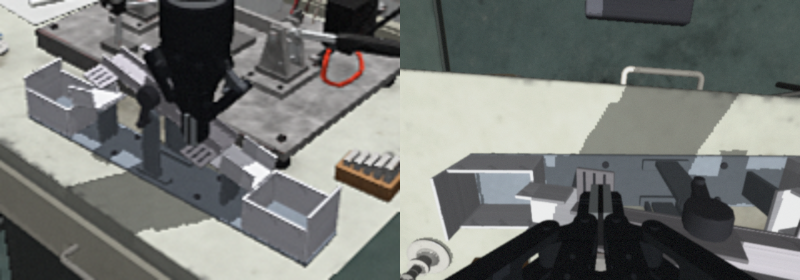

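The gate has rocked over: left paddle up, right paddle down, tumbler swung across. Next I'll retract, move over to the right of the tab, and check the clearances.

>>> {"api": "send_rows", "payload": {
  "moves": [
    [[0,0,0.03],0,0],
    [[0,0,0.05],0,0],
    [[0,0,0.05],0,0],
    [[0.012,0.01,0.01],0,0],
    [[0.016,0.011,0],0,0],
    [[0.016,0.012,0],0,0],
    [[0,0,0],0,0],
    [[0,0,0],0,0]
  ]
}}

```text
clock: 5.8
ee_pos: [477.4, -74.7, 232.2]
tcp_rot: [-0.001, -0.035, 0.999, -0.0]
ft_force: [-0.3, 0.3, 0.3]
finger_gap: 0.2
```

```bash
python3 - <<'E'
from h import *
s=load("scene0");f=lambda x,y:(200+x/4-.375,185+y/4-.375)
print("post base",onz(s,f(530,165),25).round(0))
st=r.sense();print(st["ee_pos"].round(1),st["ft_force"].round(1))
s=cam("scene","s3"); cv2.imwrite("pics/c5.png",cv2.resize(s["img"][130:310,200:400,::-1],None,fx=3.3,fy=3.3,interpolation=cv2.INTER_CUBIC))
E
```

```text
post base [670. -24.  25.]
[477.4 -74.7 232.2] [-0.3  0.3  0.3]
```

View pics/c5.png

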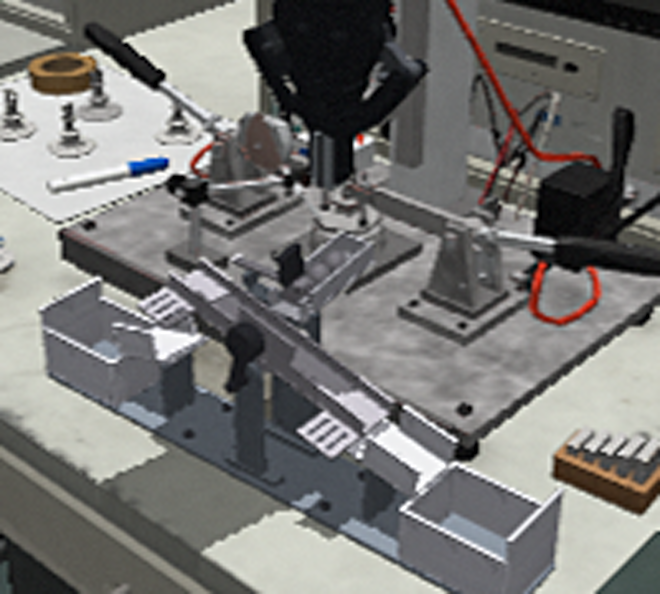

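>>> {"api": "send_rows", "payload": {
  "moves": [
    [[0.001,0,-0.04],0,0],
    [[0,0,-0.035],0,0],
    [[0,0,0],0,0],
    [[0,0.007,0],0,0],
    [[0,0.006,0],0,0],
    [[0,0.006,0],0,0],
    [[0,0,0],0,0]
  ]
}}

```text
clock: 6.72
ee_pos: [479.1, -54.8, 158.7]
tcp_rot: [0.0, -0.035, 0.999, 0.0]
ft_force: [0.3, -0.9, -0.1]
finger_gap: -0.0
```

```bash
python3 - <<'E'
from h import *
st=r.sense();print(st["ee_pos"].round(1),st["ft_force"].round(1))
s=cam("scene","s4");o=cam("wrist","w4"); a=cv2.resize(s["img"][170:250,240:340,::-1],(500,400),interpolation=cv2.INTER_CUBIC)
b=cv2.resize(o["img"][180:340,240:400,::-1],(300,300)); b=cv2.copyMakeBorder(b,0,100,0,0,0)
cv2.imwrite("pics/c6.png",np.hstack([a,b]))
E
```

```text
[479.1 -54.8 158.7] [ 0.3 -0.9 -0.1]
```

View pics/c6.png

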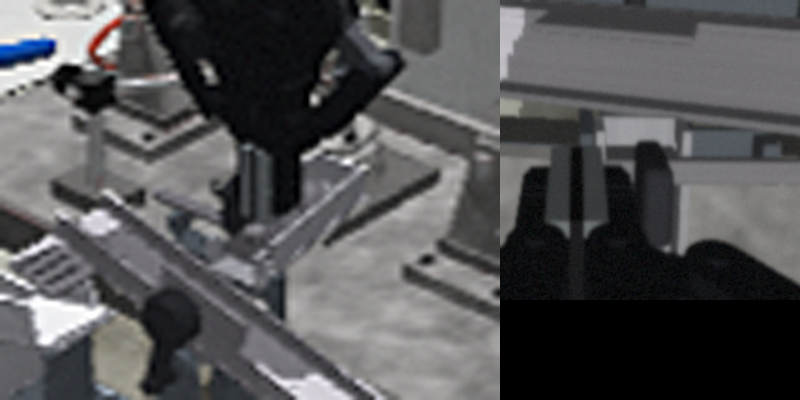

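The fingertip stands beside the tab's right face with a few millimetres to go. Now I'll push left.

>>> {"api": "send_rows", "payload": {
  "moves": [
    [[0,0.005,0],0,0],
    [[0,0.005,0],0,0],
    [[0,0.005,0],0,0],
    [[-0.001,0.005,0],0,0],
    [[0,0.005,0],0,0],
    [[-0.001,0.005,0],0,0],
    [[0,0,0],0,0]
  ]
}}

```text
clock: 7.7
ee_pos: [476.8, -25.0, 158.3]
tcp_rot: [-0.0, -0.035, 0.999, 0.0]
ft_force: [-0.1, -0.2, -0.3]
finger_gap: -0.4
```

>>> {"api": "send_rows", "payload": {
  "moves": [
    [[0,0.003,0],0,0],
    [[0,0.002,0],0,0],
    [[0,0,0],0,0]
  ]
}}

```text
clock: 8.07
ee_pos: [476.8, -20.4, 158.3]
tcp_rot: [-0.0, -0.035, 0.999, -0.0]
ft_force: [-0.3, 0.2, -0.7]
finger_gap: -0.4
```

>>> {"api": "send_rows", "payload": {
  "moves": [
    [[0,0.002,0],0,0],
    [[0,0.001,0],0,0]
  ]
}}

```text
clock: 8.32
ee_pos: [476.8, -17.4, 158.3]
tcp_rot: [-0.0, -0.035, 0.999, -0.0]
ft_force: [-0.7, -3.0, -0.3]
finger_gap: -0.0
```

```bash
python3 - <<'E'
from h import *
st=r.sense();print(st["ee_pos"].round(1),st["ft_force"].round(1))
s=cam("scene","s5");o=cam("wrist","w5"); a=cv2.resize(s["img"][170:310,200:380,::-1],(514,400),interpolation=cv2.INTER_CUBIC)
b=cv2.resize(o["img"][160:360,200:400,::-1],(286,286)); b=cv2.copyMakeBorder(b,0,114,0,0,0)
cv2.imwrite("pics/c7.png",np.hstack([a,b]))
E
```

```text
[476.8 -17.4 158.3] [-0.7 -3.  -0.3]
```

View pics/c7.png

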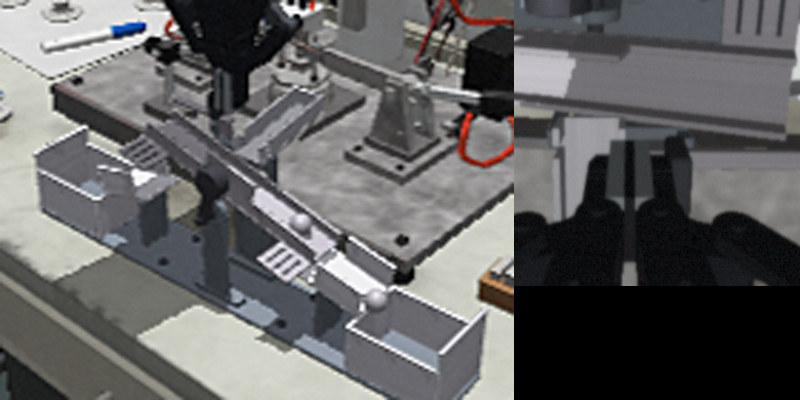

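The balls are running down the right chute, one on the gate at (300,223) and one entering the tray at (375,298). I'll push the slide on until it meets its end stop.

>>> {"api": "send_rows", "payload": {
  "moves": [
    [[0,0.001,0],0,0],
    [[0,0.001,0],0,0],
    [[0,0,0],0,0]
  ]
}}

```text
clock: 8.8
ee_pos: [476.7, -16.7, 158.3]
tcp_rot: [-0.0, -0.034, 0.999, -0.001]
ft_force: [-0.5, -10.5, 0.8]
finger_gap: 0.1
```

>>> {"api": "send_rows", "payload": {
  "moves": [
    [[0,0.001,0],0,0],
    [[0,0.001,0],0,0],
    [[0,0,0],0,0]
  ]
}}

```text
clock: 9.18
ee_pos: [476.7, -16.1, 158.3]
tcp_rot: [-0.0, -0.033, 0.999, -0.001]
ft_force: [-1.1, -19.8, 1.0]
finger_gap: 0.0
```

The force rose to 20 N with almost no further motion, so the slide is at its stop. I'll back off, retract and check.

>>> {"api": "send_rows", "payload": {
  "moves": [
    [[0,-0.008,0],0,0],
    [[0,-0.008,0],0,0],
    [[0,0,0.03],0,0],
    [[0,0,0.05],0,0],
    [[-0.02,-0.04,0.03],0,0],
    [[-0.02,-0.05,0.02],0,0],
    [[0,-0.05,0],0,0],
    [[0,0,0],0,0],
    [[0,0,0],0,0]
  ]
}}

```text
clock: 10.3
ee_pos: [436.9, -169.1, 288.2]
tcp_rot: [-0.0, -0.035, 0.999, 0.0]
ft_force: [0.6, 0.7, -0.2]
finger_gap: 0.1
```

```bash
python3 - <<'E'
from h import *
st=r.sense();print(st["clock"],st["ee_pos"].round(1),st["ft_force"].round(1))
s=cam("scene","s6");o=cam("wrist","w6"); a=cv2.resize(s["img"][170:320,200:400,::-1],(500,375),interpolation=cv2.INTER_CUBIC)
b=cv2.resize(o["img"][:,:,::-1],(500,375))[:,:300] if 0 else cv2.resize(o["img"][80:330,100:,::-1],(500,272))
b=cv2.copyMakeBorder(b,0,0,0,0,0); cv2.imwrite("pics/c8.png",cv2.resize(np.vstack([a,b]),(463,600)))
E
```

```text
10.3 [ 436.9 -169.1  288.2] [ 0.6  0.7 -0.2]
```

View pics/c8.png

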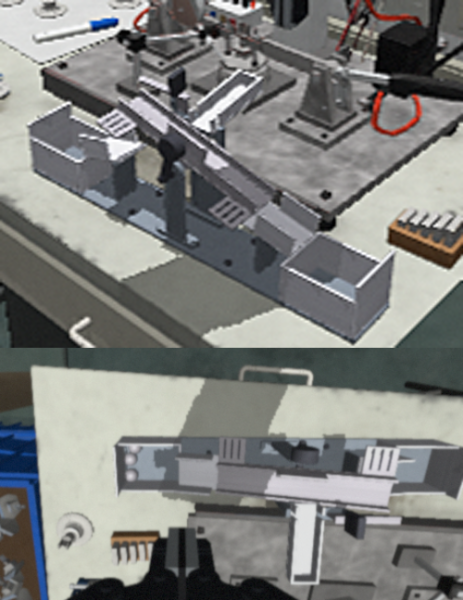

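The gate is still over, the slide is open and the channel is empty. Two balls show clearly in the right tray, so I'll zoom in for the third.

```bash
python3 - <<'E'
from h import *
o=load("w6")["img"][155:235,220:350,::-1]; s=load("s6")["img"][255:325,315:385,::-1]
cv2.imwrite("pics/c9.png",np.hstack([cv2.resize(o,(487,300),interpolation=cv2.INTER_CUBIC),cv2.resize(s,(300,300),interpolation=cv2.INTER_CUBIC)]))
E
```

```text
(no output)
```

View pics/c9.png

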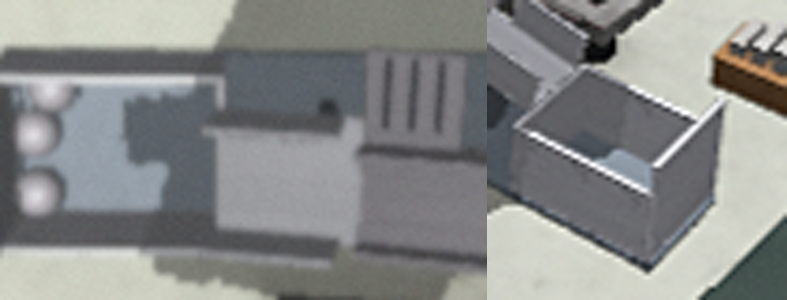

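All three balls are in the right tray, at (50,92), (38,132) and (40,192) in the crop. The arm is clear, so I'll hand in.

```bash
python3 -c "
from h import *
print(ticket.sign_off())"
```

```text
the job is handed in; nothing more can be done
None
```

The job is done and handed in at about 10.4 s on the robot's clock. With closed fingertips I pressed the raised right paddle until the gate rocked over. Only then did I push the stop slide left until it met its end stop, where the push force rose to about 20 N.

- **Result:** the last pictures show all three balls in the right tray, the feed channel empty, the gate still over (left end up) and the slide open.
- **Arm:** it had backed well clear and was touching nothing.
- **Bystander parts:** I never went near them, and those in view looked undisturbed. I did not measure their positions before and after.
- **Disagreement:** my two views put the paddle and the tab a few millimetres apart (up to about 7 mm for the tab). This did not affect the press or the push.

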